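# Close the mosaic jig: cam to its low point, then slide home

### The arm

A 7-joint arm with a two-finger parallel gripper is mounted at the origin on the work surface. World frame = base frame: x ahead of the robot, y to its left, z up, the work surface at z = 0. Lengths are in m, angles in rad, forces in N, time in s.
With the tool pointing down it reaches from about 0.4 to 0.875 m from the base axis. Payload 6.5 kg.
Tool frame: the origin (TCP) lies between the finger pads; the fingertips stand 22 mm ahead of it and the grasp point (between the pads) lies 3 mm ahead of it; x points along the fingers, y is the direction in which the jaws open and shut, and the axes are right-handed (so a half turn about x gives the same grasp; the last joint's range is limited). The gripper opens to 85 mm and grips with 20 to 120 N. Pads are 22 mm wide; open, the fingers measure 114 mm over their backs; the gripper's body (76 mm by 85 mm) begins 54 mm behind the grasp point. The pads swing forward as they close: fully open they stand 13 mm farther back than shut.
Start: joints at [1.08, 0.536, -0.004, 1.538, 0.003, 1.067, -0.071], TCP at [0.268, -0.592, 0.253] pointing down, gripper open.
Joint ranges: [-2.7, 2.7], [-0.37, 2.16], [-1.27, 1.26], [0.24, 2.4], [-1.31, 4.45], [0.19, 1.91], [-2.76, 2.76]. Speed limits (rad/s): [2.39, 2.39, 3.14, 3.14, 3.14, 3.14, 3.14].

### API

Orientations are given as a unit quaternion [x, y, z, w].
In Python, from bench import manip gives the robot as it stands. The module is installed in compiled form; this text tells all that it offers.
- The arm moves only by the shell command python3 -m inch 'ROWS'. ROWS is JSON, a list of rows, each an object with "dp": the shift along the tool's x, y, z in cm, a list of three; "angular": the turn, a rotation vector about the tool's x, y, z in degrees, a list of three; "hand": the closure, from -1 (fully open) to 1 (shut), so that 0 is half open. A call has 1 to 8 rows; each row shifts and turns the pose as measured when the row begins, along the tool's axes as they then stand; what a row does not reach is not made up. A row lasts 1/12 s, in which the tool goes at most 41.7 mm and 7.16 degrees, less where a joint would pass 70% of its speed; a pose out of reach is approached as far as the arm can. A call is refused whole if a number of a shift passes 4.17 or a number of a turn 7.16, either way. A call with a gripper value outside its range is refused whole. The fingers move at their own pace and stop on an object; the grip force is fixed at half the most. Time passes only in rows, so rows that do not move let the fingers close. It gives the time, the measured TCP pose, the force and the opening at its end, in the units of the state.
- manip.state(): the state, without advancing time (a new reading comes with each control period).
- manip.camera(name): name is "scene" or "top" or "wrist"; returns a dict with "image" (420x560x3 uint8, red, green, blue), "mtx" (3x3 intrinsics, pixels), "rvec" (rotation vector, rad) and "tvec" (3), from world to camera coordinates, as OpenCV has them. Camera axes: x right, y down, z forward; pixel columns grow to the right and rows downward; lengths in m; the calibration is good to about 2 mm. A picture is of the moment at which its call begins. There is no depth.
- manip.job_done(): hands the job in, once; it reports no verdict.
The state is a dict: "clock": time; "qpos": joint angles; "joint_velocities": joint speeds; "tau": joint torques, N m; "tcp_pos": TCP position; "ee_rot": TCP orientation; "force": force on the tool from outside, world axes, zero at the start; "wrist_torque": the same for the moment, N m; "opening": opening from 0.0 (shut) to 1.0 (fully open).
Only numpy, scipy, OpenCV 4.12 (cv2) and the standard library are available. Lean on these libraries where they do the work, as an engineer would, in place of code of your own. Each camera call takes 0.05 s, during which the arm holds its last target.

### The job

Close the stone-holding jig on the mosaic bench with the fingertips only. First push the cam's handle round until the cam is at its low point, its handle pointing straight towards the end-stop edge of the board, directly away from the slide, and leave the slide where it stands while you do it; then push the slide's upright plate forward until the slide is fully home and its tongue has pushed the stone up to the end stop. Grasp and lift nothing, do not touch the stone with the fingers, do not disturb the other things lying about, and finish clear of everything.

Things in the scene. Friction and masses are not known exactly. Their poses are not given: they have to be found in the camera images.
- jig: Plywood board 270 x 210 x 18 mm fixed on the bench. Origin: centre of its underside; x is 'forward' (the slide's way, to the end stop), y left, z up. In its frame (mm): steel end stop at x 106 to 128, y 12 to 72, top z 50; low wooden rails (top z 34) at y 66 to 76, x -120 to 80 and y -62 to -54, x -125 to -30; cam pivot at (30, -25).
- cam_axis (a point): On the cam's vertical pivot axis, 52 mm above the bench, under a brass cap 16 mm across, 6 mm high. The cam is a dark steel eccentric disc, radius 26 mm, z 20 to 42 mm, its centre 12 mm from the pivot on the handle's side: thickest where the handle is. The steel handle bar, 14 mm wide, z 42 to 52 mm, runs from the pivot 75 mm out.
- cam (a joint): Cam angle (rad): 0 = low point, handle along the jig's +x (forward, away from the slide); grows clockwise seen from above: at +1.57 the handle points along the jig's -y, at +2.6 back towards the slide. Stops at -0.7 and +2.6, none at 0. Starts at 1.2 to 2.3. Needs about 4 N at the post and stays where it is left. More than about 0.5 rad from 0 it blocks the slide.
- handle_post (a point): Middle of the upright round wooden post on the handle, 12 mm diameter, z 52 to 92 mm above the bench (this point is at 72 mm), 70 mm from the pivot axis. The natural place to push the handle sideways.
- slide (a joint): Travel (m) of the aluminium slide along the jig's +x: 0 = back, 0.040 = fully home at its stop; starts at 0 to 0.012. Drags with about 4 N, stays where left. At 0 its cross piece (z 19 to 41 mm) covers x -66 to -26, y -50 to 62 mm of the jig frame, its front face being the follower that meets the cam; its tongue, y 22 to 62, reaches on to x 35 (75 when home).
- push_plate (a point): Centre of the rear face of the slide's upright push plate, 50 mm wide along the jig's y, 10 mm thick, z 41 to 86 mm above the bench (this point is at 63.5 mm); in the jig frame at x -66 mm + slide travel, y 25 mm. The face looks along the jig's -x; push it towards +x.
- stone: Loose pale marble block 30 x 36 x 24 mm lying on the board ahead of the tongue, between tongue and end stop. Origin: centre of its underside. Fully closed, its front face is within about 1 mm of the stop.
- glass_a: Bystander: yellow glass lump, 30 mm across, 15 mm high, on the board's rear right corner. Origin under its centre.
- glass_b: Bystander: blue glass lump, 28 mm across, 13 mm high, on the board's front right corner. Origin under its centre.
- marble_lump: Bystander: white lump, 52 mm across, 28 mm high, on the bench to the left of the jig. Origin under its centre.
- hammer: Bystander: mosaic hammer lying on the bench to the right of the jig, 205 mm long handle along its x, 200 mm curved steel head across it at x +50 mm, 28 mm high. Origin on the bench under the handle.
- tub: Bystander: white plastic cup, 72 mm across, 60 mm high, on the bench to the left of the jig. Origin under its centre.
- brush: Bystander: brush lying on the bench well to the left of the jig. Origin under its middle.
Not all that is in view belongs to the job. There is more than one size of the stone; the job needs the smallest.

How it is judged:
On the way, in this order (a step that is already met when the one before it is completed fails the run):
1. the cam is at its low point (within 0.35 rad) while the slide is still within 5 mm of where it stood (value of joint cam between -0.35 and 0.35 rad and distance of push_plate from where it was at the start of the episode below 0.005 m), for 0.2 s.
2. the slide is home (38 mm or more) (value of joint slide above 0.038 m), for 0.2 s.
At the end, for the whole second after the job is handed in: The cam stands within 0.35 rad of its low point, the slide is 38 mm or more forward and at rest, and the stone lies flat on the board, square within 0.2 rad, its front within 5 mm of the end stop, at rest (value of joint cam between -0.35 and 0.35 rad and value of joint slide above 0.038 m and velocity of joint slide between -0.005 and 0.005 m/s and x of stone in the frame of jig above 0.086 m and z of stone in the frame of jig below 0.022 m and angle between the x axis of stone and the x axis of jig, either way round below 0.2 rad and linear speed of stone below 0.01 m/s); the robot touches nothing.
It fails at once if the stone is touched by the fingers (more than 0.5 N) (contact force between the fingers and stone above 0.5 N).
It fails at once if the stone is lifted off the board (z of stone in the frame of jig above 0.03 m).
It fails at once if one of the bystanders is shifted or lifted more than 20 mm (distance of any of glass_a, glass_b, marble_lump, hammer, tub, brush from where it was at the start of the episode above 0.02 m).
It also fails if it takes over 54 s, if anything falls off the work surface, if the arm or the gripper's body presses on something with over 40 N, if the wrist force passes 120 N, or if a joint passes its speed limit or range.

## Working session

There is one attempt and no reset: what is moved stays moved. The work goes in short steps, Python scripts to look and compute and a shell command to move; the robot and the scene stay as the last step left them, time stands still between calls to the robot, and variables do not carry over. Pictures are saved under pics/ and viewed, and the job is handed in when it is done.

```bash
mkdir -p pics
python3 - <<'E'
from bench import manip
import cv2
s=manip.state();print({k:s[k] for k in('clock','tcp_pos','ee_rot','force','opening')})
for n in('scene','top','wrist'):
    c=manip.camera(n);cv2.imwrite(f'pics/{n}0.png',c['image'][:,:,::-1]);print(n,c['mtx'],c['rvec'],c['tvec'])
    import pickle;pickle.dump(c,open(f'{n}0.pkl','wb'))
E
```

```text
{'clock': 0.0, 'tcp_pos': array([ 0.26763624, -0.59167754,  0.25239974]), 'ee_rot': array([-0.69103581, -0.14969882,  0.69138165, -0.14849642]), 'force': array([ 0.17093321, -0.65582742, -0.28194719]), 'opening': 0.999334444637}
scene [[442.32966523   0.         283.70250342]
 [  0.         442.32966523 220.87656898]
 [  0.           0.           1.        ]] [ 1.95841264  1.27231269 -0.60353243] [-0.26010508 -0.24143729  1.22191251]
top [[411.63706439   0.         269.76658474]
 [  0.         411.63706439 211.84108197]
 [  0.           0.           1.        ]] [ 2.19400593 -2.17840115  0.07367183] [0.0459221  0.5188264  1.02385652]
wrist [[311.63428073   0.         279.02791786]
 [  0.         311.63428073 207.83820128]
 [  0.           0.           1.        ]] [-2.41409281  1.55749104  0.24482609] [-0.64849752 -0.03882477  0.38042461]
```

View pics/scene0.png

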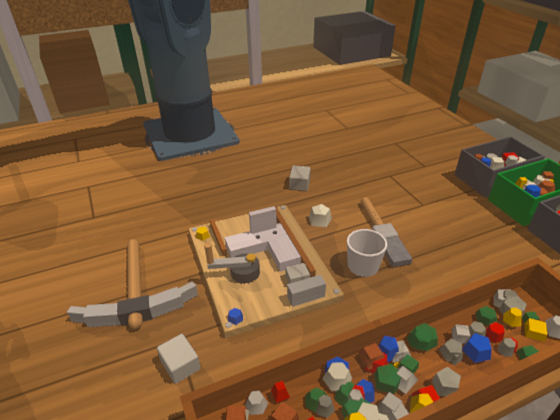

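View pics/top0.png

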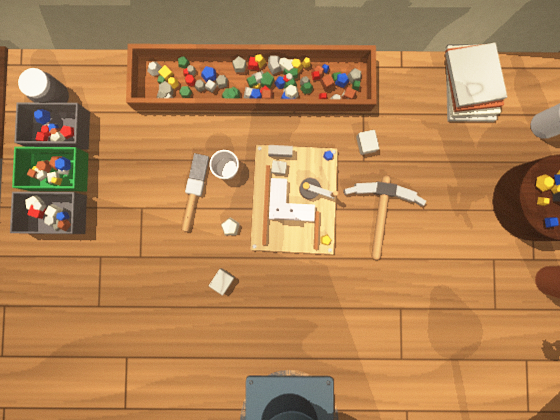

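View pics/wrist0.png

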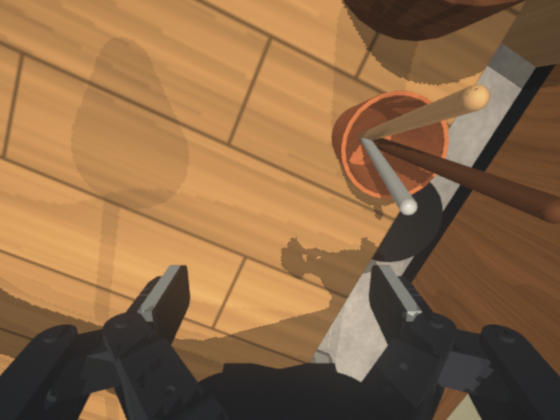

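The top view shows the jig around (295,200), with its forward direction pointing up the picture. The cam pivot is near (309,187) and the handle points right, with its post near (333,196). The push plate is near (293,212). I'll zoom in to measure.

```bash
cat > h.py <<'E'
import numpy as np,cv2
def ray(c,u,v):
    R=cv2.Rodrigues(np.array(c['rvec'],float))[0];t=np.array(c['tvec'],float).ravel()
    d=R.T@np.linalg.solve(c['mtx'],[u,v,1.]);return -R.T@t,d
def onz(c,u,v,z):
    o,d=ray(c,u,v);return o+d*(z-o[2])/d[2]
def proj(c,P):
    return cv2.projectPoints(np.array(P,float).reshape(-1,1,3),np.array(c['rvec'],float),np.array(c['tvec'],float),c['mtx'],None)[0].reshape(-1,2)
E
python3 - <<'E'
import pickle,cv2
c=pickle.load(open('top0.pkl','rb'));im=c['image'][130:270,230:430,::-1]
cv2.imwrite('pics/topz.png',cv2.resize(im,None,fx=4,fy=4,interpolation=cv2.INTER_CUBIC))
c=pickle.load(open('scene0.pkl','rb'));im=c['image'][190:340,170:350,::-1]
cv2.imwrite('pics/scenez.png',cv2.resize(im,None,fx=4,fy=4,interpolation=cv2.INTER_CUBIC))
E
```

```text
(no output)
```

View pics/topz.png

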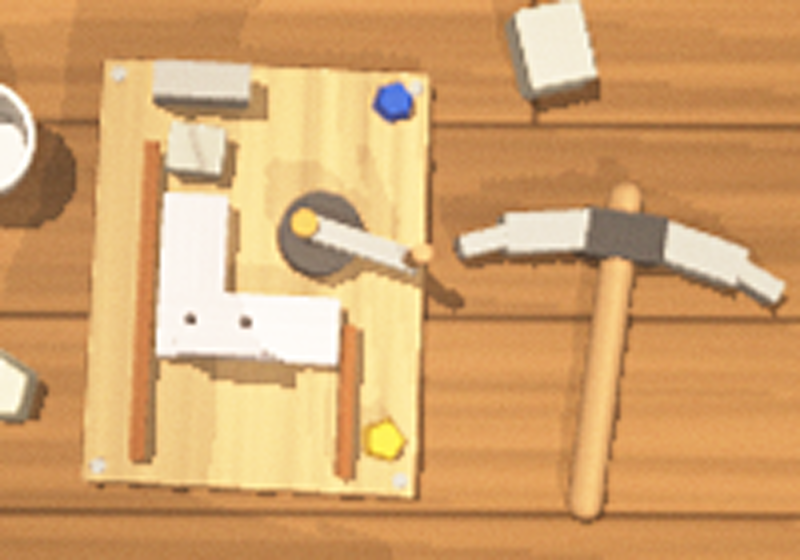

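View pics/scenez.png

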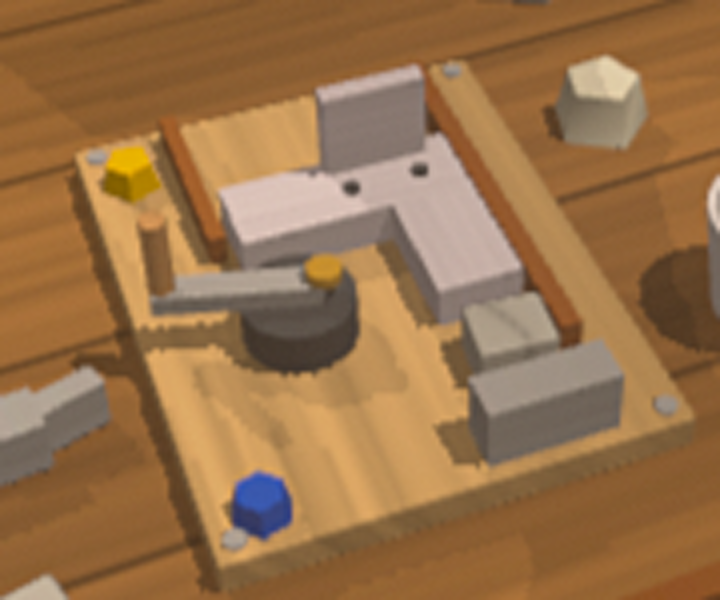

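The zoomed top view gives the board's top corners at zoom pixels (105,60), (429,73), (416,497) and (84,480). The cap is at (305,221), the post's top at (424,253), and the slide's front right corner at (341,298).

```bash
cat >> h.py <<'E'
def tz(u,v): return (u+.5)/4-.5+230,(v+.5)/4-.5+130
E
python3 - <<'E'
import pickle;from h import *
c=pickle.load(open('top0.pkl','rb'))
src=np.array([[135,105],[135,-105],[-135,-105],[-135,105]])/1e3
W=np.array([onz(c,*tz(*p),.018)[:2] for p in[(105,60),(429,73),(416,497),(84,480)]])
print(W)
# rigid fit
mu=W.mean(0);H=(src).T@(W-mu);U,S,Vt=np.linalg.svd(H);R=(U@np.diag([1,np.linalg.det(U@Vt)])@Vt).T
th=np.arctan2(R[1,0],R[0,0]);print('origin',mu,'yaw deg',np.degrees(th),'res',(W-mu-src@R.T)*1e3)
J=lambda p:(R.T@(np.array(p)[:2]-mu))*1e3
cap=onz(c,*tz(305,221),.058);post=onz(c,*tz(424,253),.092)
print('cap',J(cap),'post',J(post),post)
d=J(post)-np.array([30,-25]);print('cam',np.arctan2(-d[1],d[0]),np.hypot(*d))
print('slide corners',[J(onz(c,*tz(*p),.041)) for p in[(341,298),(229,294),(228,196),(163,192)]])
print('stone top',[J(onz(c,*tz(*p),.042)) for p in[(172,124),(228,125),(226,176),(167,176)]])
np.savez('jig.npz',R=R,mu=mu)
for n in('top','scene'):
    c=pickle.load(open(n+'0.pkl','rb'));w=lambda x,y,z:[*(mu+R@np.array([x,y])/1e3),z/1e3]
    print(n,proj(c,[w(30,-25,58),[*post[:2],.092],w(-56,0,86),w(-56,50,86),w(-66,0,86),w(-66,50,86)]))
    im=c['image'].copy()
E
```

```text
[[ 0.69057582  0.08639712]
 [ 0.68360374 -0.12076939]
 [ 0.41377859 -0.11153772]
 [ 0.42291565  0.09706345]]
origin [ 0.55271845 -0.01221164] yaw deg -2.157227480774333 res [[-0.99934503 -1.23518505]
 [-0.0666446   1.44947876]
 [-0.08314253  0.5178524 ]
 [ 1.14913215 -0.73214611]]
cap [ 30.63104377 -24.81857199] post [ 10.09431863 -92.82174567] [ 0.55931163 -0.10534757  0.092     ]
cam 1.8562791887622005 70.68256741525073
slide corners [array([-13.98957325, -50.3347316 ]), array([-14.607918  ,  19.04650753]), array([46.48273936, 22.23470242]), array([47.18117618, 62.72649055])]
stone top [array([89.95120839, 59.02711872]), array([90.88040586, 24.14147142]), array([58.7979156 , 24.03724094]), array([57.15864323, 60.68411552])]
top [[305.93918601 185.13458734]
 [335.625      192.875     ]
 [294.97643089 219.22802762]
 [273.82089728 218.28136505]
 [294.80426184 223.45726941]
 [273.63392157 222.50913042]]
scene [[249.08514863 256.64475516]
 [205.46090662 244.80429707]
 [246.51389744 211.81722758]
 [271.9785116  205.61536278]
 [244.84219458 208.71482923]
 [270.11639252 202.61903429]]
```

The jig's origin is at about (0.553, -0.012), yaw -2.2°. The slide has travelled about 12 mm and the cam stands at about 1.86 rad. Next I need the tool axes and the distances to the approach point behind the post.

```bash
cat >> h.py <<'E'
from scipy.spatial.transform import Rotation as Ro
def jig():
    d=np.load('jig.npz');return d['R'],d['mu']
def rep(tx,ty,tz_,s=None):
    """target TCP in jig frame mm (z world mm): shift in tool cm + yaw turn to align tool y with jig +-y/x"""
    from bench import manip
    s=manip.state();R,mu=jig();T=Ro.from_quat(s['ee_rot']).as_matrix();p=np.array(s['tcp_pos'])
    R3=np.eye(3);R3[:2,:2]=R
    j=R.T@(p[:2]-mu)*1e3
    print('t',round(s['clock'],2),'TCP jig',j.round(1),'z',round(p[2]*1e3,1),'open',round(float(s['opening']),2),'F jig',(R3.T@s['force']).round(1))
    print('tool axes in jig (cols x,y,z):\n',(R3.T@T).round(3))
    tgt=np.array([*(mu+R@np.array([tx,ty])/1e3),tz_/1e3]);print('dp total cm',(T.T@(tgt-p)*100).round(2))
    print('q7',round(s['qpos'][6],2))
E
python3 -c "
from h import *
rep(-30,-92,150)"
```

```text
t 0.15 TCP jig [-263.  -589.9] z 252.6 open 1.0 F jig [0.7 0.4 0.3]
tool axes in jig (cols x,y,z):
 [[-0.001  0.446 -0.895]
 [ 0.001 -0.895 -0.446]
 [-1.    -0.001  0.   ]]
dp total cm [ 10.3  -34.15 -43.07]
q7 -0.07
```

```bash
python3 -m inch '[{"dp":[0,0,0],"angular":[6.6,0,0],"hand":1},{"dp":[0,0,0],"angular":[6.6,0,0],"hand":1},{"dp":[0,0,0],"angular":[6.6,0,0],"hand":1},{"dp":[0,0,0],"angular":[6.6,0,0],"hand":1},{"dp":[0,0,0],"angular":[0,0,0],"hand":1}]'; python3 -c "
from h import *
rep(-30,-92,150)"
```

```text
clock: 0.57
tcp_pos: [0.267, -0.5907, 0.2506]
ee_rot: [-0.706, 0.018, 0.708, 0.022]
force: [0.4, -1.0, -0.0]
opening: 0.297
t 0.57 TCP jig [-263.8 -588.8] z 250.6 open 0.3 F jig [ 0.4 -0.9 -0. ]
tool axes in jig (cols x,y,z):
 [[-0.002 -0.019 -1.   ]
 [ 0.005 -1.     0.019]
 [-1.    -0.005  0.002]]
dp total cm [ 10.25 -50.08 -22.44]
q7 -0.5
```

```bash
R='x'; python3 -m inch '[{"dp":[0,-4,-1.8],"angular":[0,0,0],"hand":1},{"dp":[0,-4,-1.8],"angular":[0,0,0],"hand":1},{"dp":[0,-4,-1.8],"angular":[0,0,0],"hand":1},{"dp":[0,-4,-1.8],"angular":[0,0,0],"hand":1},{"dp":[0,-4,-1.8],"angular":[0,0,0],"hand":1},{"dp":[0,-4,-1.8],"angular":[0,0,0],"hand":1},{"dp":[0,-4,-1.8],"angular":[0,0,0],"hand":1},{"dp":[0,-4,-1.8],"angular":[0,0,0],"hand":1}]'; python3 -c "
from h import *
rep(-30,-92,150)"
```

```text
clock: 1.23
tcp_pos: [0.4136, -0.296, 0.2482]
ee_rot: [-0.704, 0.016, 0.71, 0.014]
force: [1.2, -0.3, -0.2]
opening: 0.002
t 1.23 TCP jig [-128.3 -288.8] z 248.2 open 0.0 F jig [ 1.3 -0.2 -0.2]
tool axes in jig (cols x,y,z):
 [[-0.008 -0.006 -1.   ]
 [-0.003 -1.     0.006]
 [-1.     0.003  0.008]]
dp total cm [  9.69 -19.76  -9.8 ]
q7 -1.09
```

```bash
python3 -m inch '[{"dp":[0.5,-3.5,-1.8],"angular":[0,0,0],"hand":1},{"dp":[1,-3.5,-1.8],"angular":[0,0,0],"hand":1},{"dp":[1,-3.5,-1.8],"angular":[0,0,0],"hand":1},{"dp":[1,-3.5,-1.8],"angular":[0,0,0],"hand":1},{"dp":[1,-3.0,-1.8],"angular":[0,0,0],"hand":1},{"dp":[1,-1.5,-0.6],"angular":[0,0,0],"hand":1},{"dp":[0,0,0],"angular":[0,0,0],"hand":1}]'; python3 -c "
from h import *
rep(-30,-92,90)
from bench import manip
for n in('wrist','scene'):
    c=manip.camera(n);cv2.imwrite(f'pics/{n}1.png',c['image'][:,:,::-1])"
```

```text
clock: 1.82
tcp_pos: [0.5221, -0.0964, 0.1922]
ee_rot: [-0.707, 0.001, 0.707, 0.001]
force: [0.0, 0.3, -0.6]
opening: -0.002
t 1.82 TCP jig [-27.4 -85.3] z 192.2 open -0.0 F jig [ 0.   0.3 -0.6]
tool axes in jig (cols x,y,z):
 [[-0.001  0.036 -0.999]
 [-0.    -0.999 -0.036]
 [-1.     0.     0.001]]
dp total cm [10.22  0.66  0.27]
q7 -1.53
```

View pics/wrist1.png

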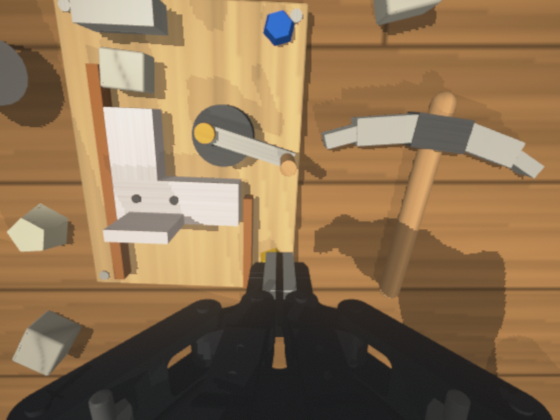

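View pics/scene1.png

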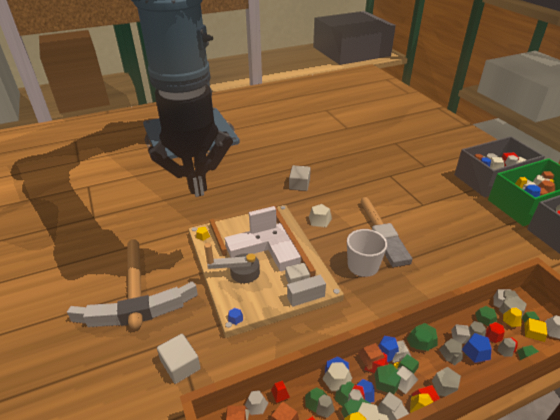

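```bash
python3 -m inch '[{"dp":[3,0.5,0.2],"angular":[1,0,0],"hand":1},{"dp":[3,0.2,0],"angular":[1,0,0],"hand":1},{"dp":[3,0,0],"angular":[0,0,0],"hand":1},{"dp":[1,0,0],"angular":[0,0,0],"hand":1},{"dp":[0,0,0],"angular":[0,0,0],"hand":1}]'; python3 -c "
from h import *
rep(-30,-92,86)
from bench import manip
for n in('wrist','scene'):
    c=manip.camera(n);im=c['image']
    if n=='scene': im=cv2.resize(im[150:300,150:350],None,fx=4,fy=4)
    cv2.imwrite(f'pics/{n}2.png',im[:,:,::-1])"
```

```text
clock: 2.33
tcp_pos: [0.5209, -0.1195, 0.0956]
ee_rot: [0.71, -0.02, -0.704, -0.013]
force: [0.2, 0.2, 0.8]
opening: 0.0
t 2.33 TCP jig [ -27.7 -108.4] z 95.6 open 0.0 F jig [0.2 0.2 0.8]
tool axes in jig (cols x,y,z):
 [[ 0.009 -0.01  -1.   ]
 [-0.01  -1.     0.01 ]
 [-1.     0.009 -0.009]]
dp total cm [ 0.95 -1.64  0.25]
q7 -1.55
```

View pics/wrist2.png

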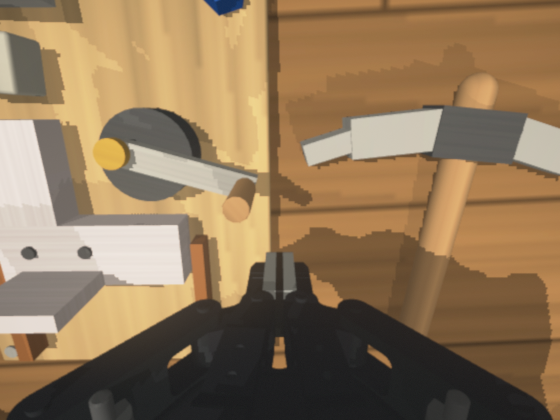

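View pics/scene2.png

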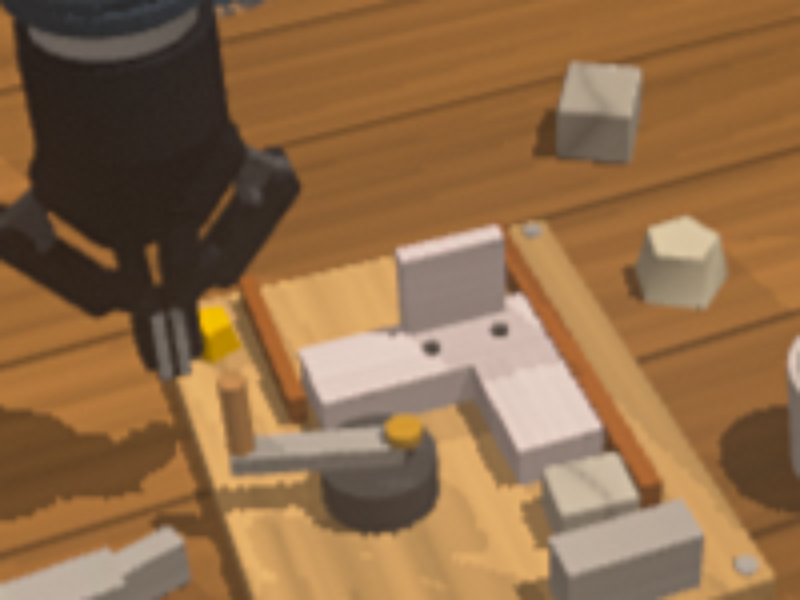

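```bash
python3 -m inch '[{"dp":[0.4,-0.8,0.1],"angular":[0,0,0],"hand":1},{"dp":[0.4,-0.6,0],"angular":[0,0,0],"hand":1},{"dp":[0,0,0],"angular":[0,0,0],"hand":1},{"dp":[0,0,0],"angular":[0,0,0],"hand":1}]'; python3 -c "
from h import *
rep(-30,-92,86)"
```

```text
clock: 2.77
tcp_pos: [0.5252, -0.1049, 0.094]
ee_rot: [0.714, -0.021, -0.7, -0.013]
force: [-0.4, 0.1, -0.5]
opening: -0.002
t 2.77 TCP jig [-24.  -93.7] z 94.0 open -0.0 F jig [-0.4  0.1 -0.5]
tool axes in jig (cols x,y,z):
 [[ 0.02  -0.011 -1.   ]
 [-0.01  -1.     0.01 ]
 [-1.     0.01  -0.021]]
dp total cm [ 0.78 -0.17  0.62]
q7 -1.58
```

```bash
python3 -m inch '[{"dp":[0.7,0,0.4],"angular":[0,-1.2,0],"hand":1},{"dp":[0.4,0,0],"angular":[0,0,0],"hand":1},{"dp":[0,0,0],"angular":[0,0,0],"hand":1},{"dp":[0,0,0],"angular":[0,0,0],"hand":1}]'; python3 -c "
from h import *
rep(-30,-92,86)"
```

```text
clock: 3.1
tcp_pos: [0.5221, -0.1041, 0.083]
ee_rot: [-0.707, 0.02, 0.707, 0.013]
force: [-0.1, 0.4, -0.2]
opening: 0.005
t 3.1 TCP jig [-27.1 -93. ] z 83.0 open 0.0 F jig [-0.1  0.4 -0.2]
tool axes in jig (cols x,y,z):
 [[-0.    -0.009 -1.   ]
 [-0.01  -1.     0.009]
 [-1.     0.01   0.   ]]
dp total cm [-0.3  -0.1   0.29]
q7 -1.58
```

```bash
python3 -m inch '[{"dp":[0,0,-0.8],"angular":[0,0,0],"hand":1},{"dp":[0,0,-0.8],"angular":[0,0,0],"hand":1},{"dp":[0,0,-0.8],"angular":[0,0,0],"hand":1},{"dp":[0,0,-0.8],"angular":[0,0,0],"hand":1},{"dp":[0,0,-0.8],"angular":[0,0,0],"hand":1},{"dp":[0,0,0],"angular":[0,0,0],"hand":1}]'; python3 -c "
from h import *
rep(62,-85,83)
from bench import manip
for n in('top','scene'):
    c=manip.camera(n);im=c['image']
    im=im[150:300,150:350] if n=='scene' else im[130:270,230:430]
    im=cv2.resize(im,None,fx=3,fy=3,interpolation=cv2.INTER_CUBIC)
    cv2.imwrite(f'pics/{n}3.png',im[:,:,::-1])"
```

```text
clock: 3.6
tcp_pos: [0.5616, -0.1095, 0.0818]
ee_rot: [-0.703, 0.022, 0.711, 0.013]
force: [0.1, -0.1, -0.5]
opening: 0.0
t 3.6 TCP jig [ 12.6 -96.9] z 81.8 open 0.0 F jig [ 0.1 -0.1 -0.5]
tool axes in jig (cols x,y,z):
 [[-0.01  -0.012 -1.   ]
 [-0.013 -1.     0.012]
 [-1.     0.014  0.01 ]]
dp total cm [-0.19 -1.25 -4.93]
q7 -1.58
```

View pics/top3.png

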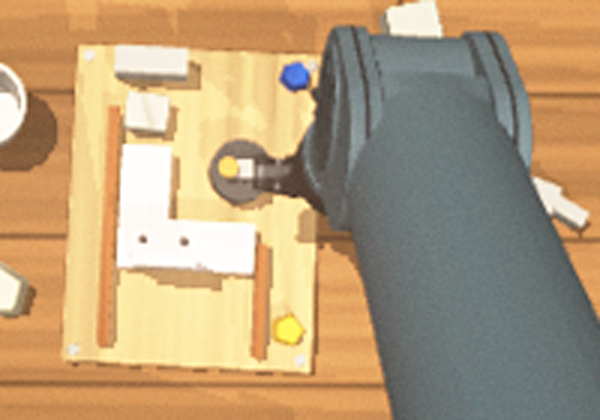

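View pics/scene3.png

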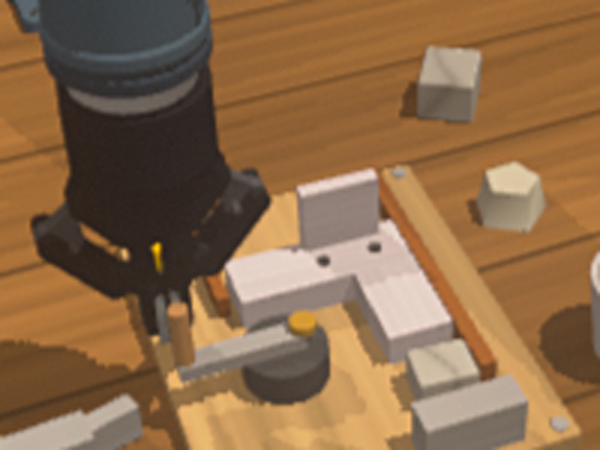

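The post is being pushed: the handle now points roughly along -y, and the slide hasn't moved. I'll carry on forward.

```bash
python3 -m inch '[{"dp":[0,-0.2,-0.8],"angular":[0,0.5,0],"hand":1},{"dp":[0,-0.2,-0.8],"angular":[0,0,0],"hand":1},{"dp":[0,-0.3,-0.8],"angular":[0,0,0],"hand":1},{"dp":[0,-0.3,-0.8],"angular":[0,0,0],"hand":1},{"dp":[0,-0.4,-0.8],"angular":[0,0,0],"hand":1},{"dp":[0,-0.4,-0.8],"angular":[0,0,0],"hand":1},{"dp":[0,0,0],"angular":[0,0,0],"hand":1}]'; python3 -c "
from h import *
rep(62,-85,83)
from bench import manip
for n in('top','scene'):
    c=manip.camera(n);im=c['image']
    im=im[150:300,150:350] if n=='scene' else im[130:270,230:430]
    im=cv2.resize(im,None,fx=3,fy=3,interpolation=cv2.INTER_CUBIC)
    cv2.imwrite(f'pics/{n}4.png',im[:,:,::-1])"
```

```text
clock: 4.28
tcp_pos: [0.6097, -0.0931, 0.0803]
ee_rot: [-0.703, 0.023, 0.71, 0.013]
force: [-1.8, -1.3, 0.9]
opening: -0.002
t 4.28 TCP jig [ 60.  -78.7] z 80.3 open -0.0 F jig [-1.7 -1.4  0.9]
tool axes in jig (cols x,y,z):
 [[-0.009 -0.013 -1.   ]
 [-0.014 -1.     0.013]
 [-1.     0.014  0.009]]
dp total cm [-0.26  0.63 -0.21]
q7 -1.61
```

View pics/scene4.png

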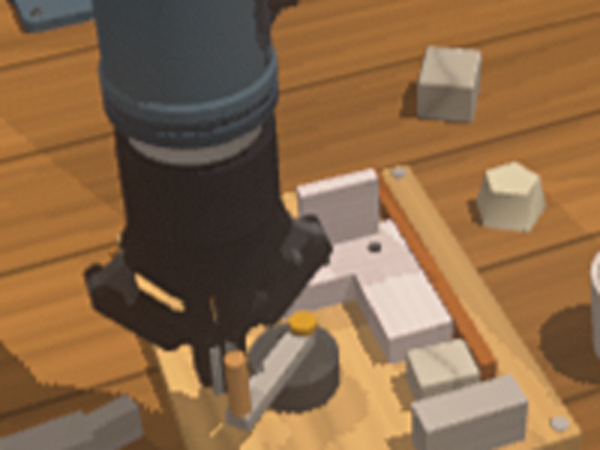

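The handle is now at about 0.8 rad. I'll back the fingers off, go round to the post's right side and push left.

```bash
python3 -m inch '[{"dp":[-0.2,0,1.2],"angular":[0,0,0],"hand":1},{"dp":[0,1.5,0.6],"angular":[0,0,0],"hand":1},{"dp":[0,1.5,0],"angular":[0,0,0],"hand":1},{"dp":[0,0.5,0],"angular":[0,0,0],"hand":1},{"dp":[0,0,0],"angular":[0,0,0],"hand":1}]'; python3 -c "
from h import *
rep(88,-106,83)"
```

```text
clock: 4.8
tcp_pos: [0.594, -0.1278, 0.0842]
ee_rot: [0.708, -0.022, -0.706, -0.012]
force: [0.1, 0.0, -1.0]
opening: 0.001
t 4.8 TCP jig [  45.6 -113.9] z 84.2 open 0.0 F jig [ 0.1  0.  -1. ]
tool axes in jig (cols x,y,z):
 [[ 0.002 -0.011 -1.   ]
 [-0.013 -1.     0.011]
 [-1.     0.013 -0.002]]
dp total cm [ 0.12 -0.84 -4.23]
q7 -1.55
```

```bash
python3 -m inch '[{"dp":[0.1,0,-1.5],"angular":[0,0,0],"hand":1},{"dp":[0.1,0,-1.5],"angular":[0,0,0],"hand":1},{"dp":[0,0,-1.3],"angular":[0,0,0],"hand":1},{"dp":[0,0,0],"angular":[0,0,0],"hand":1}]'; python3 -c "
from h import *
rep(92,-50,83)
from bench import manip
for n in('wrist','scene'):
    c=manip.camera(n);im=c['image']
    if n=='scene': im=cv2.resize(im[150:300,150:350],None,fx=3,fy=3,interpolation=cv2.INTER_CUBIC)
    cv2.imwrite(f'pics/{n}5.png',im[:,:,::-1])"
```

```text
clock: 5.13
tcp_pos: [0.6402, -0.1308, 0.0828]
ee_rot: [0.709, -0.023, -0.705, -0.014]
force: [0.4, 0.7, 1.5]
opening: -0.003
t 5.13 TCP jig [  91.9 -115.2] z 82.8 open -0.0 F jig [0.4 0.7 1.5]
tool axes in jig (cols x,y,z):
 [[ 0.006 -0.014 -1.   ]
 [-0.012 -1.     0.014]
 [-1.     0.012 -0.006]]
dp total cm [-0.1  -6.52  0.08]
q7 -1.55
```

View pics/scene5.png

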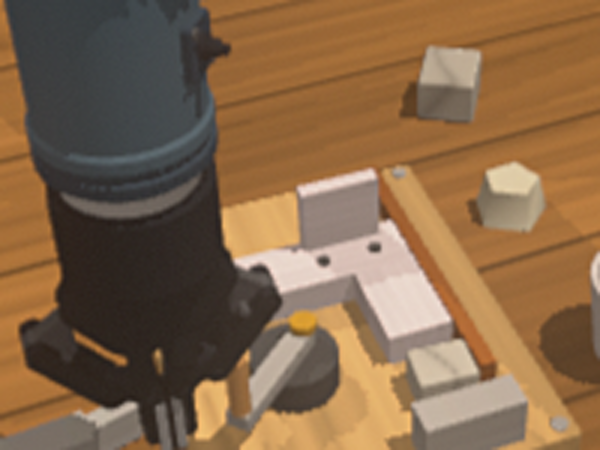

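View pics/wrist5.png

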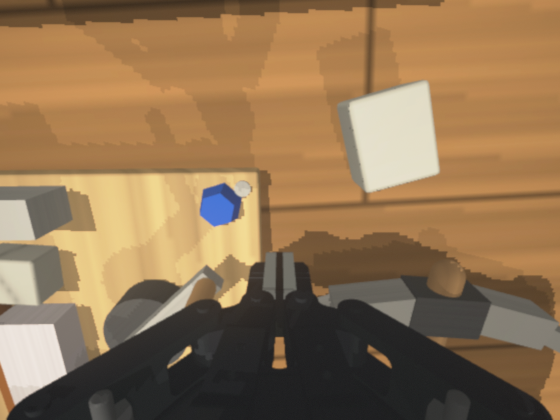

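The finger is on the post's right side but a little too far forward (92 against about 77), so I'll shift back 7 mm before pushing left.

```bash
python3 -m inch '[{"dp":[0,-0.8,0.5],"angular":[0,0,0],"hand":1},{"dp":[0,-0.8,0.3],"angular":[0,0,0],"hand":1},{"dp":[0,-0.8,0],"angular":[0,0,0],"hand":1},{"dp":[0,-0.8,0],"angular":[0,0,0],"hand":1},{"dp":[0,-0.8,-0.2],"angular":[0,0,0],"hand":1},{"dp":[0,0,0],"angular":[0,0,0],"hand":1}]'; python3 -c "
from h import *
rep(92,-45,83)
from bench import manip
for n in('wrist','scene'):
    c=manip.camera(n);im=c['image']
    if n=='scene': im=cv2.resize(im[150:300,150:350],None,fx=3,fy=3,interpolation=cv2.INTER_CUBIC)
    cv2.imwrite(f'pics/{n}6.png',im[:,:,::-1])"
```

```text
clock: 5.73
tcp_pos: [0.6351, -0.1017, 0.0835]
ee_rot: [0.712, -0.032, -0.701, -0.011]
force: [0.3, 1.1, 0.1]
opening: -0.004
t 5.73 TCP jig [ 85.7 -86.3] z 83.5 open -0.0 F jig [0.3 1.1 0.1]
tool axes in jig (cols x,y,z):
 [[ 0.015 -0.023 -1.   ]
 [-0.03  -0.999  0.022]
 [-0.999  0.03  -0.016]]
dp total cm [-0.07 -4.15 -0.54]
q7 -1.62
```

View pics/scene6.png

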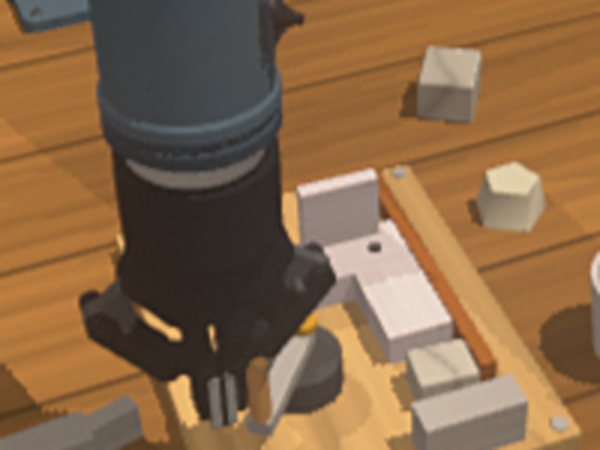

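View pics/wrist6.png

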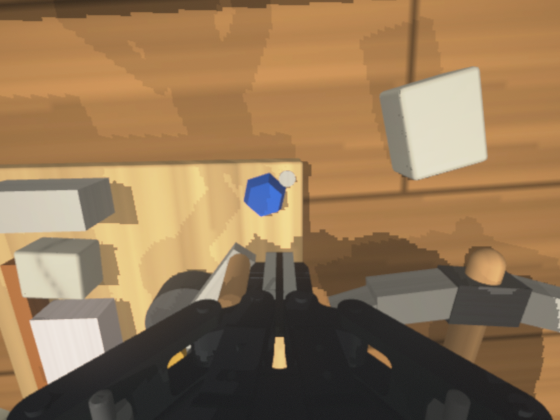

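```bash
python3 -m inch '[{"dp":[0,-0.8,-0.2],"angular":[0,-0.8,-1],"hand":1},{"dp":[0,-0.8,-0.2],"angular":[0,0,0],"hand":1},{"dp":[0,-0.8,-0.2],"angular":[0,0,0],"hand":1},{"dp":[0,-0.8,-0.2],"angular":[0,0,0],"hand":1},{"dp":[0,0,0],"angular":[0,0,0],"hand":1}]'; python3 -c "
from h import *
rep(92,-42,83)
from bench import manip
for n in('wrist','scene'):
    c=manip.camera(n);im=c['image']
    if n=='scene': im=cv2.resize(im[150:300,150:350],None,fx=3,fy=3,interpolation=cv2.INTER_CUBIC)
    cv2.imwrite(f'pics/{n}7.png',im[:,:,::-1])"
```

```text
clock: 6.25
tcp_pos: [0.6467, -0.0781, 0.0842]
ee_rot: [0.709, -0.031, -0.704, -0.016]
force: [0.0, 0.1, 0.1]
opening: -0.003
t 6.25 TCP jig [ 96.4 -62.3] z 84.2 open -0.0 F jig [0.  0.1 0.1]
tool axes in jig (cols x,y,z):
 [[ 0.007 -0.029 -1.   ]
 [-0.021 -0.999  0.029]
 [-1.     0.021 -0.008]]
dp total cm [ 0.07 -2.02  0.5 ]
q7 -1.65
```

View pics/scene7.png

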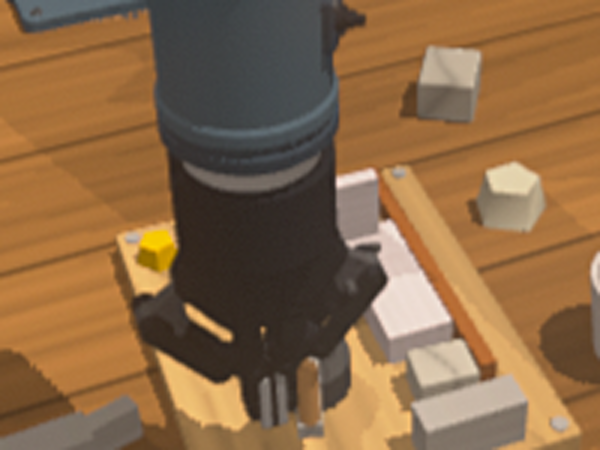

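View pics/wrist7.png

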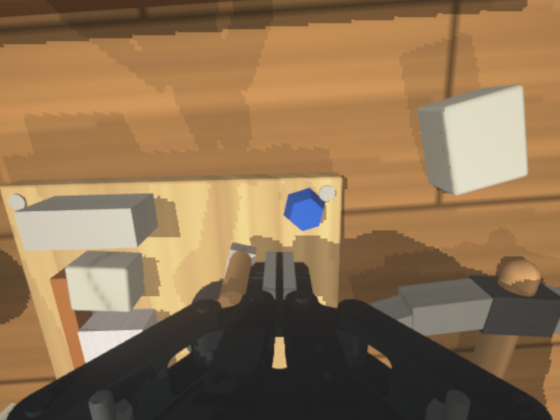

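```bash
python3 -m inch '[{"dp":[0,-0.8,0.2],"angular":[0,0,0],"hand":1},{"dp":[0,-0.8,0.1],"angular":[0,0,0],"hand":1},{"dp":[0,-0.3,0],"angular":[0,0,0],"hand":1},{"dp":[0,0,0],"angular":[0,0,0],"hand":1}]'; python3 -c "
from h import *
rep(92,-42,83)
from bench import manip
R,mu=jig()
for n in('scene',):
    c=manip.camera(n);im=c['image']
    print('prev post',R.T@(onz(c,254.5,270.3,.092)[:2]-mu)*1e3)
    print('now expected a=0 post top zoom', (proj(c,[[*(mu+R@[.1,-.025]),.092]])-[150,150])*3)
    if n=='scene': im=cv2.resize(im[150:300,150:350],None,fx=3,fy=3,interpolation=cv2.INTER_CUBIC)
    cv2.imwrite(f'pics/{n}8.png',im[:,:,::-1])"
```

```text
clock: 6.68
tcp_pos: [0.6446, -0.0624, 0.0845]
ee_rot: [0.71, -0.033, -0.704, -0.017]
force: [1.7, -2.6, -0.2]
opening: -0.001
t 6.68 TCP jig [ 93.7 -46.7] z 84.5 open -0.0 F jig [ 1.8 -2.6 -0.2]
tool axes in jig (cols x,y,z):
 [[ 0.009 -0.033 -0.999]
 [-0.024 -0.999  0.033]
 [-1.     0.024 -0.009]]
dp total cm [ 0.14 -0.46  0.19]
q7 -1.69
prev post [ 96.17401058 -36.09289497]
now expected a=0 post top zoom [[336.07780682 360.08145516]]
```

View pics/scene8.png

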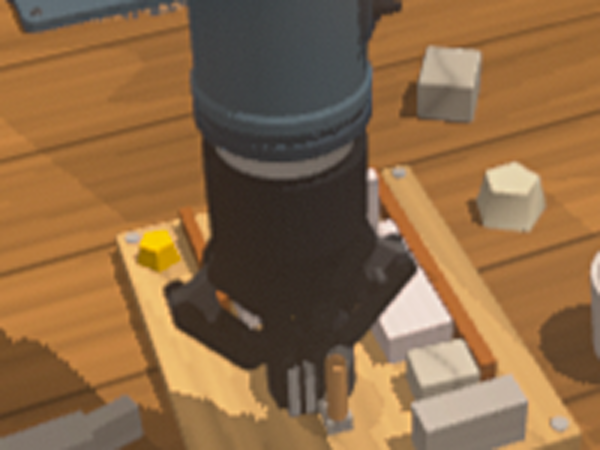

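The post's top is at zoom pixel (339,358), against (336,360) predicted for cam = 0. I'll back off to the right, then lift and check.

```bash
python3 -m inch '[{"dp":[0,1.5,0],"angular":[0,0,0],"hand":1},{"dp":[0,1.5,0],"angular":[0,0,0],"hand":1},{"dp":[-2,1,0],"angular":[1.5,0,0],"hand":1},{"dp":[-3,0,0],"angular":[0,0,-1.3],"hand":1},{"dp":[-3,0,1],"angular":[0,0,0],"hand":1},{"dp":[-1,0,3],"angular":[0,0,0],"hand":1},{"dp":[0,0,4],"angular":[0,0,0],"hand":1},{"dp":[0,0,4],"angular":[0,0,0],"hand":1}]'; python3 -c "
from h import *
rep(-120,-25,160)"
```

```text
clock: 7.4
tcp_pos: [0.5193, -0.0987, 0.177]
ee_rot: [0.708, -0.035, -0.704, -0.038]
force: [0.1, -0.6, 0.6]
opening: 0.004
t 7.4 TCP jig [-30.1 -87.6] z 177.0 open 0.0 F jig [ 0.1 -0.6  0.6]
tool axes in jig (cols x,y,z):
 [[ 0.007 -0.065 -0.998]
 [ 0.004 -0.998  0.065]
 [-1.    -0.004 -0.006]]
dp total cm [ 1.66 -5.66  9.39]
q7 -1.6
```

```bash
python3 -m inch '[{"dp":[0,-2,3.5],"angular":[-3.7,0,0],"hand":1},{"dp":[0,-4,2],"angular":[0,0,0],"hand":1},{"dp":[0,-4,1],"angular":[0,0,0],"hand":1},{"dp":[0,-1,0.5],"angular":[0,0,0],"hand":1},{"dp":[0,0,0],"angular":[0,0,0],"hand":1},{"dp":[0,0,0],"angular":[0,0,0],"hand":1}]'; python3 -c "
from h import *
rep(-98,25,85)
from bench import manip
for n in('top','scene'):
    c=manip.camera(n);im=c['image']
    im=im[150:300,150:350] if n=='scene' else im[130:270,230:430]
    im=cv2.resize(im,None,fx=3,fy=3,interpolation=cv2.INTER_CUBIC)
    cv2.imwrite(f'pics/{n}9.png',im[:,:,::-1])"
```

```text
clock: 7.9
tcp_pos: [0.4403, 0.0094, 0.1772]
ee_rot: [-0.706, 0.017, 0.708, 0.018]
force: [0.7, -0.2, 0.2]
opening: 0.001
t 7.9 TCP jig [-113.1   17.4] z 177.2 open 0.0 F jig [ 0.7 -0.1  0.2]
tool axes in jig (cols x,y,z):
 [[-0.003 -0.012 -1.   ]
 [ 0.001 -1.     0.012]
 [-1.    -0.001  0.003]]
dp total cm [ 9.21 -0.77 -1.53]
q7 -1.8
```

View pics/scene9.png

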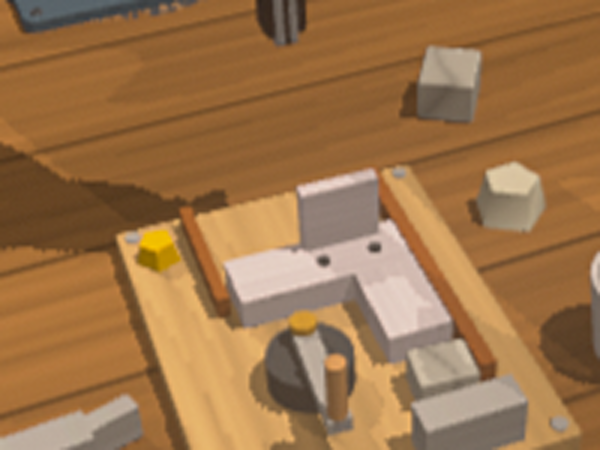

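View pics/top9.png

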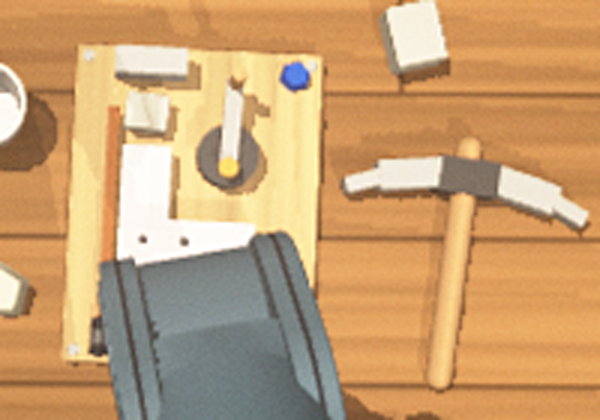

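The cam handle points straight forward and the slide hasn't moved. I'll lower the fingers behind the push plate.

```bash
python3 -m inch '[{"dp":[2,-0.3,0],"angular":[0,0,0],"hand":1},{"dp":[3,-0.3,-0.3],"angular":[0,0,0],"hand":1},{"dp":[3,-0.1,-0.3],"angular":[0,0,0],"hand":1},{"dp":[1,0,0],"angular":[0,0,0],"hand":1},{"dp":[0,0,0],"angular":[0,0,0],"hand":1},{"dp":[0,0,0],"angular":[0,0,0],"hand":1}]'; python3 -c "
from h import *
rep(-67,25,83)
from bench import manip
for n in('wrist','scene'):
    c=manip.camera(n);im=c['image']
    if n=='scene': im=cv2.resize(im[150:300,150:350],None,fx=3,fy=3,interpolation=cv2.INTER_CUBIC)
    cv2.imwrite(f'pics/{n}10.png',im[:,:,::-1])"
```

```text
clock: 8.5
tcp_pos: [0.4542, 0.0049, 0.0844]
ee_rot: [0.708, -0.025, -0.705, -0.023]
force: [0.3, 0.1, 0.6]
opening: 0.0
t 8.5 TCP jig [-99.1  13.3] z 84.4 open 0.0 F jig [0.3 0.1 0.6]
tool axes in jig (cols x,y,z):
 [[ 0.005 -0.03  -1.   ]
 [-0.003 -1.     0.03 ]
 [-1.     0.002 -0.005]]
dp total cm [ 0.15 -1.26 -3.17]
q7 -1.85
```

View pics/wrist10.png

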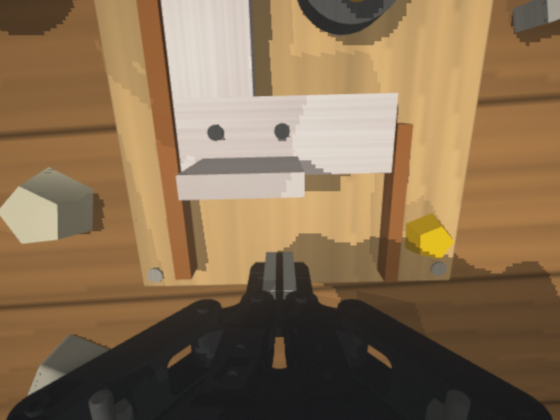

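```bash
python3 -m inch '[{"dp":[0,-0.8,-0.5],"angular":[-1.5,0,0],"hand":1},{"dp":[0,-0.5,-0.6],"angular":[0,0,0],"hand":1},{"dp":[0,0,-0.6],"angular":[0,0,0],"hand":1},{"dp":[0,0,0],"angular":[0,0,0],"hand":1},{"dp":[0,0,0],"angular":[0,0,0],"hand":1}]'; python3 -c "
from h import *
rep(-37,25,83)
from bench import manip
for n in('wrist','scene'):
    c=manip.camera(n);im=c['image']
    if n=='scene': im=cv2.resize(im[150:300,150:350],None,fx=3,fy=3,interpolation=cv2.INTER_CUBIC)
    cv2.imwrite(f'pics/{n}11.png',im[:,:,::-1])"
```

```text
clock: 9.02
tcp_pos: [0.4777, 0.0187, 0.0891]
ee_rot: [0.712, -0.014, -0.702, -0.013]
force: [0.7, 0.9, 0.5]
opening: -0.0
t 9.02 TCP jig [-76.2  28.1] z 89.1 open -0.0 F jig [0.7 0.9 0.5]
tool axes in jig (cols x,y,z):
 [[ 0.014 -0.001 -1.   ]
 [-0.001 -1.     0.001]
 [-1.     0.001 -0.014]]
dp total cm [ 0.66  0.31 -3.91]
q7 -1.85
```

View pics/wrist11.png

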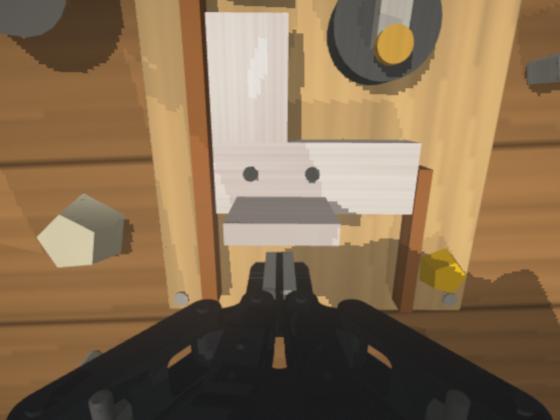

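The finger is centred on the plate (pixel column 280 against 282). I'll push forward in small rows, lowering slightly.

```bash
python3 -m inch '[{"dp":[0.5,0,-0.5],"angular":[0,-0.8,0],"hand":1},{"dp":[0.2,0,-0.6],"angular":[0,0,0],"hand":1},{"dp":[0,0,-0.6],"angular":[0,0,0],"hand":1},{"dp":[0,0,-0.6],"angular":[0,0,0],"hand":1},{"dp":[0,0,-0.6],"angular":[0,0,0],"hand":1}]'; python3 -c "
from h import *
rep(-37,25,83)"
```

```text
clock: 9.53
tcp_pos: [0.5033, 0.0168, 0.0801]
ee_rot: [-0.703, 0.015, 0.711, 0.013]
force: [-4.4, 0.7, 3.9]
opening: -0.001
t 9.53 TCP jig [-50.5  27.1] z 80.1 open -0.0 F jig [-4.5  0.5  3.9]
tool axes in jig (cols x,y,z):
 [[-0.012 -0.001 -1.   ]
 [-0.003 -1.     0.001]
 [-1.     0.003  0.012]]
dp total cm [-0.31  0.21 -1.35]
q7 -1.83
```

```bash
python3 -m inch '[{"dp":[-0.2,0,-0.6],"angular":[0,0.5,0],"hand":1},{"dp":[0,0,-0.6],"angular":[0,0,0],"hand":1},{"dp":[0,0,-0.5],"angular":[0,0,0],"hand":1},{"dp":[0,0,-0.5],"angular":[0,0,0],"hand":1}]'; python3 -c "
from h import *
rep(-37,25,83)
from bench import manip
for n in('top','scene'):
    c=manip.camera(n);im=c['image']
    im=im[150:300,150:350] if n=='scene' else im[130:270,230:430]
    im=cv2.resize(im,None,fx=3,fy=3,interpolation=cv2.INTER_CUBIC)
    cv2.imwrite(f'pics/{n}12.png',im[:,:,::-1])"
```

```text
clock: 9.87
tcp_pos: [0.5168, 0.0159, 0.0797]
ee_rot: [-0.698, 0.015, 0.716, 0.012]
force: [-23.5, 1.5, 19.1]
opening: 0.003
t 9.87 TCP jig [-37.   26.7] z 79.7 open 0.0 F jig [-23.6   0.7  19.1]
tool axes in jig (cols x,y,z):
 [[-0.026 -0.001 -1.   ]
 [-0.005 -1.     0.001]
 [-1.     0.005  0.026]]
dp total cm [-0.33  0.17  0.01]
q7 -1.82
```

View pics/scene12.png

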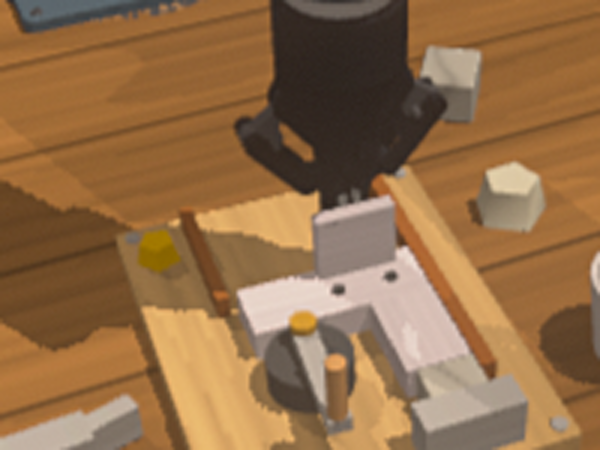

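View pics/top12.png

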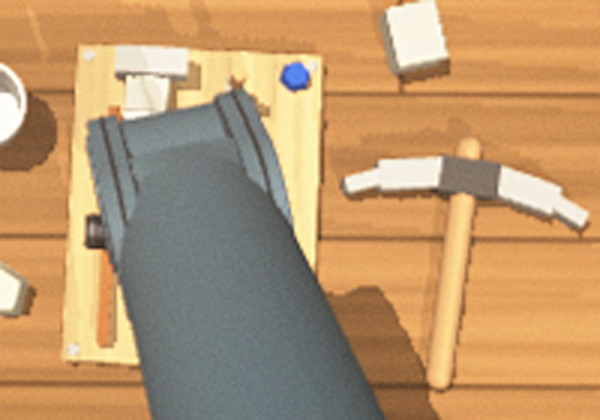

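The wrench rose to about 24 N, which suggests the stop. I'll push once more, then compare the plate edge in the scene view with the prediction for home.

```bash
python3 -m inch '[{"dp":[-0.3,0,-0.5],"angular":[0,0,0],"hand":1},{"dp":[0,0,-0.5],"angular":[0,0,0],"hand":1}]'; python3 -c "
from h import *
rep(-37,25,83)
from bench import manip
R,mu=jig()
c=manip.camera('scene')
w=lambda x,y,z:[*(mu+R@np.array([x,y])/1e3),z/1e3]
for tr in(12,36,38,40,42): print(tr,((proj(c,[w(-56+tr,0,86),w(-56+tr,50,86),w(-26+tr,-50,41)])-[190,190]+.5)*5-.5).round(0).tolist())
im=cv2.resize(c['image'][190:310,190:350],None,fx=5,fy=5,interpolation=cv2.INTER_CUBIC)
cv2.imwrite('pics/scene13.png',im[:,:,::-1])"
```

```text
clock: 10.13
tcp_pos: [0.5166, 0.0156, 0.0798]
ee_rot: [-0.69, 0.016, 0.723, 0.011]
force: [-16.5, 1.9, 14.8]
opening: -0.001
t 10.13 TCP jig [-37.1  26.4] z 79.8 open -0.0 F jig [-16.5   1.3  14.8]
tool axes in jig (cols x,y,z):
 [[-0.047  0.001 -0.999]
 [-0.008 -1.    -0.   ]
 [-0.999  0.008  0.047]]
dp total cm [-0.32  0.15  0.  ]
q7 -1.82
12 [[295.0, 130.0], [423.0, 98.0], [196.0, 308.0]]
36 [[316.0, 169.0], [447.0, 136.0], [215.0, 352.0]]
38 [[318.0, 173.0], [449.0, 139.0], [216.0, 355.0]]
40 [[320.0, 176.0], [451.0, 143.0], [218.0, 359.0]]
42 [[321.0, 179.0], [453.0, 146.0], [220.0, 363.0]]
```

View pics/scene13.png

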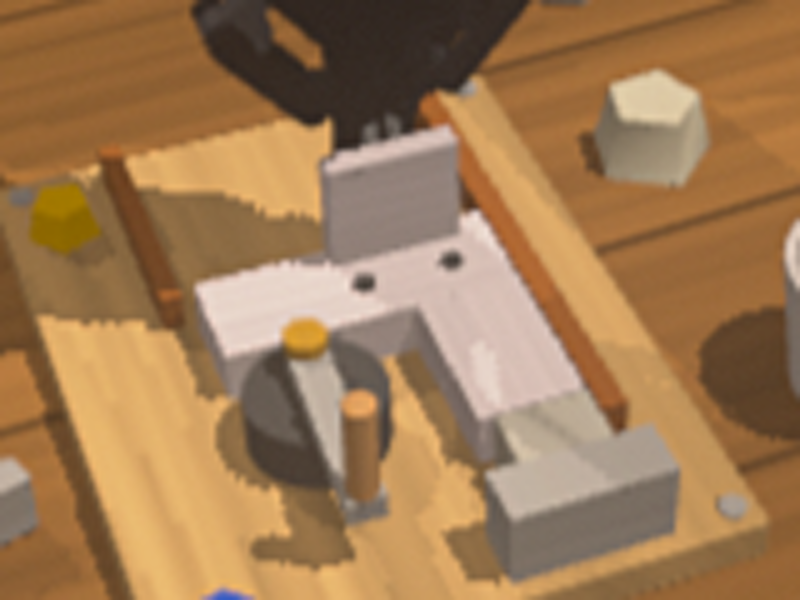

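Two further rows moved nothing, with the force steady, so the slide is on its stop. The cross-piece corner has moved down 51 rows, as predicted for 12 → 40 mm. I'll back off straight, lift away and verify.

```bash
python3 -m inch '[{"dp":[0,0,1.5],"angular":[0,0,0],"hand":1},{"dp":[0,0,2.5],"angular":[0,2.5,0],"hand":1},{"dp":[-1,0,1.5],"angular":[0,0,0],"hand":1},{"dp":[-3,0,0],"angular":[0,0,0],"hand":1},{"dp":[-4,0,0],"angular":[0,0,0],"hand":1},{"dp":[-4,2,0],"angular":[0,0,0],"hand":1},{"dp":[-2,4,0],"angular":[0,0,0],"hand":1},{"dp":[0,4,0],"angular":[0,0,0],"hand":1}]'; python3 -m inch '[{"dp":[0,4,0],"angular":[0,0,0],"hand":1},{"dp":[0,4,0],"angular":[0,0,0],"hand":1},{"dp":[0,4,0],"angular":[0,0,0],"hand":1},{"dp":[0,4,0],"angular":[0,0,0],"hand":1},{"dp":[0,4,0],"angular":[0,0,0],"hand":1},{"dp":[0,0,0],"angular":[0,0,0],"hand":1},{"dp":[0,0,0],"angular":[0,0,0],"hand":1},{"dp":[0,0,0],"angular":[0,0,0],"hand":1}]'; python3 -c "
from h import *
import pickle
rep(-37,25,83)
from bench import manip
for n in('top','scene'):
    c=manip.camera(n);im=c['image'];pickle.dump(c,open(n+'F.pkl','wb'))
    im=im[190:310,190:350] if n=='scene' else im[130:270,230:430]
    im=cv2.resize(im,None,fx=5 if n=='scene' else 4,fy=5 if n=='scene' else 4,interpolation=cv2.INTER_CUBIC)
    cv2.imwrite(f'pics/{n}14.png',im[:,:,::-1])"
```

```text
clock: 10.85
tcp_pos: [0.4658, -0.0735, 0.227]
ee_rot: [0.713, -0.009, -0.701, -0.006]
force: [1.7, -0.7, 0.6]
opening: 0.003
clock: 11.52
tcp_pos: [0.4713, -0.2977, 0.2399]
ee_rot: [0.726, -0.021, -0.688, -0.002]
force: [-0.9, 0.4, -0.7]
opening: 0.002
t 11.52 TCP jig [ -70.6 -288.3] z 239.9 open 0.0 F jig [-0.9  0.4 -0.7]
tool axes in jig (cols x,y,z):
 [[ 0.054  0.004 -0.999]
 [-0.025 -1.    -0.005]
 [-0.998  0.025 -0.054]]
dp total cm [ 15.07 -31.7   -2.68]
q7 -1.11
```

View pics/top14.png

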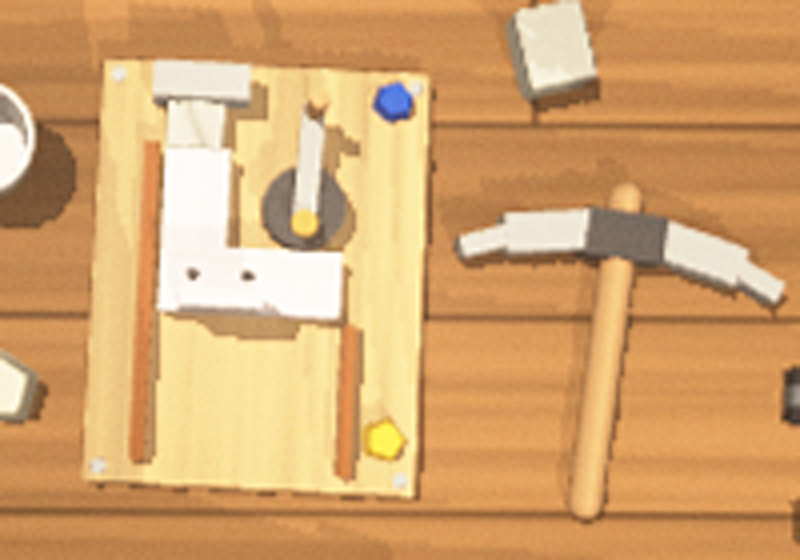

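View pics/scene14.png

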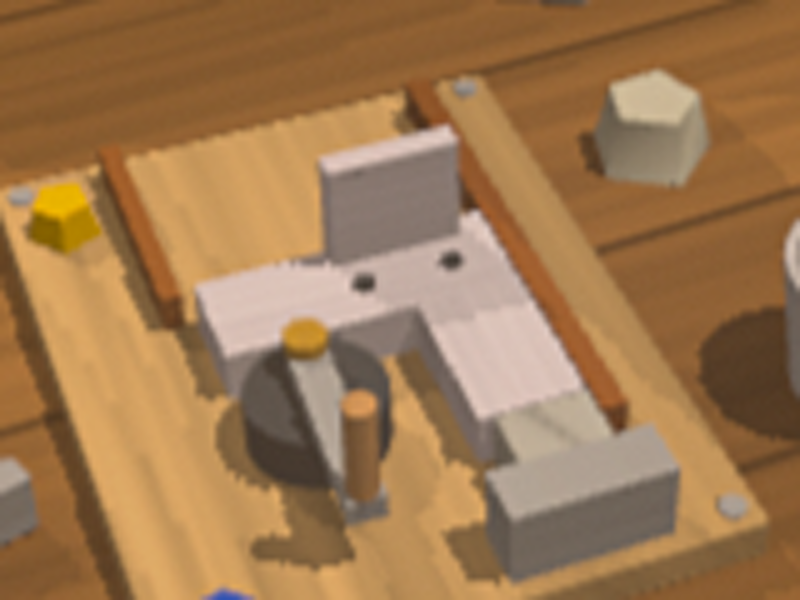

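The final views show the handle pointing forward (post at top-zoom (317,106)), the tongue front at row 148 and the stone up against the end stop. All the bystanders in these views are where they were. Now the numbers:

```bash
python3 -c "
from h import *
import pickle
R,mu=jig();c=pickle.load(open('topF.pkl','rb'));J=lambda u,v,z:(R.T@(onz(c,*tz(u,v),z)[:2]-mu)*1e3).round(1)
print('cross corner',J(343,254,.041),'tongue',J(230,149,.041),J(167,147,.041),'holes moved',J(193,273,.041)-J(190,319,.041),J(247,276,.041)-J(246,322,.041))
p=J(317,106,.092);print('post',p,'cam',np.arctan2(-(p[1]+25),p[0]-30))
a=pickle.load(open('top0.pkl','rb'))['image'].astype(int);d=(abs(a-c['image']).max(2)>60).astype('uint8')
n,_,st,_=cv2.connectedComponentsWithStats(d);print([s.tolist() for s in st[1:] if s[4]>15])
"
```

```text
cross corner [ 13.4 -50.6] tongue [76.  22.2] [75.5 61.5] holes moved [28.6 -0.6] [28.6  0.6]
post [ 94.8 -26.5] cam 0.023144014933981674
[[272, 155, 15, 7, 84], [286, 156, 50, 51, 819], [271, 167, 20, 15, 150], [425, 187, 135, 233, 19620], [337, 199, 9, 8, 29], [269, 206, 46, 21, 666], [546, 411, 14, 3, 27], [338, 413, 19, 7, 80]]
```

```bash
python3 -c "
from bench import manip
print(manip.job_done())"
```

```text
the job is handed in; nothing more can be done
None
```

The jig is closed and handed in at about 11.6 s. My last checks all came out as required, but no verdict was reported.

With the fingers shut, I pushed the cam's post forward, then went round it and pushed it left to the low point. The slide showed no movement in the pictures during this. I then pushed the centre of the upright plate forward until it stopped, backed off and moved the arm clear.

| Check | Result |
|---|---|
| Cam angle | about 0.02 rad |
| Slide | about 40 mm: tongue front at x ≈ 75.8 mm against 75 when home; moved about 28.6 mm from a start of about 12 mm |
| Stop | two further push rows moved nothing, at about 16–24 N along the slide |
| Stone | flat, square and up against the end stop, judged by eye; its final position was not measured separately |
| Bystanders | before and after pictures from the top camera show changes only at the jig's moving parts and the arm |

- **Disagreement:** the slide measures up to 1 mm past its 40 mm stop, and the post measured 65 mm from the pivot instead of 70 mm. Both are small against the tolerances.
- **Unplanned force:** during the last push the wrist also felt an upward force of up to 19 N. I put this down to friction on the plate.

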